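# Roll the red-capped tube onto the reading line

## Robot

A 7-joint arm with a two-finger parallel gripper is mounted at the origin on a cart in front of the work surface, level with it; the furniture and walls round the work are solid. World frame = base frame: x ahead of the robot, y to its left, z up, the work surface at z = 0. Lengths are in mm, angles in rad, forces in N, time in s.
With the tool pointing down it reaches from about 400 to 875 mm from the base axis. Payload 4.4 kg.
Tool frame: the origin (TCP) lies midway between the tips of the shut fingers; the grasp point (between the pads) lies 19 mm behind it (ctrl.grip_point_offset is the distance from the TCP to the grasp point, in mm); z points along the fingers, y is the direction in which the jaws open and shut (so a half turn about z gives the same grasp; the last joint's range is limited). The gripper opens to 85 mm and grips with 20 to 120 N. Pads are 22 mm wide; open, the fingers measure 114 mm over their backs; the gripper's body (76 mm by 85 mm) begins 54 mm behind the grasp point. The pads swing forward as they close: fully open they stand 13 mm farther back than shut.
Start: joints at [-1.191, 0.628, 0.038, 1.517, -0.027, 0.996, -0.02], TCP at [280.246, 586.498, 231.313] pointing down, gripper open.
Joint ranges: [-3.06, 3.06], [-0.37, 2.12], [-1.25, 1.32], [0.18, 2.47], [-1.1, 4.24], [0.23, 1.98], [-2.94, 2.94]. Speed limits (rad/s): [2.57, 2.57, 3.14, 3.14, 3.14, 3.14, 3.14].

## Interface

Orientations are given as [roll, pitch, yaw] about the fixed x, y, z axes, in that order (R = Rz(yaw) Ry(pitch) Rx(roll)).
In Python, from cell import ctrl, imaging, models gives the robot as it stands. The module is installed in compiled form; this text tells all that it offers.
- The arm moves only by the tool drive_tool, never from a script. Its argument "deltas" is text: rows parted by semicolons, each of 5 numbers parted by spaces: the shift along the tool's x, y, z in m, then the turn about the tool's z in degrees, then the finger opening in m, from 0 to 0.0854. A call has 1 to 12 rows; each row is the pose to reach, as a shift and turn from the pose commanded when the call began, along the tool's axes at that moment; what a row does not reach only later rows make up. A row lasts 1/8 s, in which the tool goes at most 62.5 mm and 10.7 degrees, less where a joint would pass 70% of its speed; a pose out of reach is approached as far as the arm can. A call with a gripper value outside its range is refused whole. The fingers move at their own pace and stop on an object; the grip force is fixed at half the most. Time passes only in rows, so rows that repeat a pose let the fingers close. It gives the time, the measured TCP pose, the force and the opening at its end, in the units of the state.
- ctrl.read_state(): the state, without advancing time (a new reading comes with each control period).
- imaging.get_image(name): name is "scene" or "top" or "wrist"; returns a dict with "color" (384x512x3 uint8, red, green, blue), "range_z" (384x512 float32, mm along the optical axis (not along the pixel's ray), 0 where there is no reading), "vfov" (degrees; the focal length in pixels is half the picture's height over the tangent of half this angle, whatever the lens; pixels are square), "cx", "cy" (the principal point, pixels), "extrinsics" (4x4, takes a point from camera to world coordinates). Camera axes: x right, y down, z forward; pixel columns grow to the right and rows downward; lengths in mm; the calibration is good to about 2 mm. A picture is of the moment at which its call begins.
- ctrl.finish_job(): hands the job in, once; it reports no verdict.
Trained networks look in a picture, given as the dict that the camera call returned (one of the last four; its "shot" number tells which), for a name from the list of things; names that differ only in an ending like _2 or _b are one class to them, and where a whole thing is asked for, a point or a joint stands for the part that bears it (a point fixed in the world has none). Each returns a list of dicts, best first, with "score" (0 to 1); they miss things now and then, are a little off and sometimes report something else, mostly with a low value. They report only what shows in the picture. A call takes as long as a camera call. They do not tell look-alikes from the thing itself.
- models.spot_in(picture, thing): "point" ([column, row] in pixels, amid what is visible of it).
- models.landmark_of(picture, thing): "point" ([column, row] in pixels: a listed point, or the origin of a listed thing).
The state is a dict: "clock": time; "qpos": joint angles; "qd": joint speeds; "tau": joint torques, N m; "eef_pos": TCP position; "tool_rot": TCP orientation; "force": force on the tool from outside, world axes, zero at the start; "torque": the same for the moment, N m; "width": finger opening in mm.
Only numpy, scipy, OpenCV 4.12 (cv2) and the standard library are available. Lean on these libraries where they do the work, as an engineer would, in place of code of your own. Each camera call takes 0.05 s, during which the arm holds its last target.

## Task

Two capped sample tubes lie on the white reading pad, one on each side of its black line. With the fingertips on its top, push the red-capped tube sideways so that it rolls, rather than drags, over the pad and comes to rest (in as many strokes as you like) on the black line, lying along it with its base facing the code reader. Do not pick it up, and leave the blue-capped tube, the timer and the marker where they lie.

Things in the scene. Friction and masses are not known exactly. Their poses are not given: they have to be found in the camera images.
- reading_pad: fixed white pad, 66 mm (its x, along the line) by 230 mm (its y, the rolling direction) and 6 mm thick, lying on the table, yaw varies; origin at the centre of its underside. A black line 3 mm wide runs along x across its middle (y = 0). A grey code reader (40 x 44 mm, 29 mm tall) belongs to it and stands at x = +58 to +98 mm, y = -22 to +22 mm, on a foot 5 mm thick
- line (a point): middle of the black line, on the pad's upper face (6 mm above the table); x runs along the line towards the code reader, y across the line (rolling direction), z up
- red_tube: red-capped sample tube to roll, 94 mm long, about 30 g: body 16 mm thick, cap 19 mm thick over the last 20 mm. Lies across the pad about parallel to the line, 66 to 84 mm to either side of it. Origin: centre of the tube's base; own z runs to the cap, which hangs free beyond the pad's robot-side edge, so it rolls straight. Own x points up at the start (one turn in 50 mm). Stops soon when let go
- red_tube_mid (a point): point on the axis of the red-capped tube, 37 mm from its base, over the middle of the pad; 8 mm above the pad's face (tube top 16 mm above it) while the tube lies there; turns with the tube. Pressed lightly (1 to 3 N) from above and stroked sideways, the tube rolls half as far as the fingertip moves; pushed low from behind it may drag without turning
- blue_tube: same tube with a blue cap, lying on the other side of the line, 66 to 84 mm from it; stays where it is
- blue_tube_mid (a point): point on the axis of the blue-capped tube, 37 mm from its base
- timer: flat white timer 60 x 64 x 18 mm, loose on the table between pad and robot, its centre about 125 mm from the middle of the line; origin at the centre of its underside; stays where it is
- marker: black felt marker 15 x 138 x 12 mm, loose on the table beyond the code reader, its centre about 145 mm from the middle of the line; origin at the centre of its underside; stays where it is
Things that resemble listed ones, but are neither listed nor needed, are in the scene too. What is shaped like the red_tube but pink or purple is not meant.

How it is judged (in metres and radians):
On the way, in this order (a step that is already met when the one before it is completed fails the run):
1. the red-capped tube has rolled at least half a turn: the side that lay uppermost has faced the pad (angle between red_tube's own x axis and vertical above 2.5 rad).
2. it has gone on to roll about a whole turn: that side faces up again (angle between red_tube's own x axis and vertical below 0.9 rad).
At the end, for the whole second after the job is handed in: The red-capped tube lies at rest on the pad along the black line: its axis within 6 mm of the middle of the line, within 0.17 rad of its direction and within 15 mm of its starting seat lengthwise; blue-capped tube within 12 mm, timer and marker within 15 mm of where they lay (y of red_tube_mid in the frame of line between -0.006 and 0.006 m and x of red_tube_mid in the frame of line between -0.015 and 0.015 m and z of red_tube_mid in the frame of line between 0.004 and 0.012 m and angle between the z axis of red_tube and the x axis of line, either way round below 0.17 rad and linear speed of red_tube below 0.01 m/s and distance of blue_tube_mid from where it was at the start of the episode below 0.012 m and distance of each of timer, marker from where it was at the start of the episode below 0.015 m); the robot touches nothing.
It fails at once if the red-capped tube is lifted off the pad (z of red_tube_mid in the frame of line above 0.022 m).
It fails at once if the blue-capped tube is lifted or moved away (distance of blue_tube_mid from where it was at the start of the episode above 0.015 m).
It fails at once if the timer is pushed away (distance of timer from where it was at the start of the episode above 0.02 m).
It fails at once if the marker is pushed away (distance of marker from where it was at the start of the episode above 0.02 m).
It also fails if it takes over 54 s, if anything falls off the work surface, if the arm or the gripper's body presses on something with over 40 N, if the wrist force passes 120 N, or if a joint passes its speed limit or range.

## Working session

There is one attempt and no reset: what is moved stays moved. The work goes in short steps, Python scripts to look and compute and a tool call to move; the robot and the scene stay as the last step left them, time stands still between calls to the robot, and variables do not carry over. Pictures are saved under pics/ and viewed, and the job is handed in when it is done.

Besides the shell and the picture viewer there is one more tool, called in YAML: its name, and indented under it one key for each argument. drive_tool: Moves the arm, as the interface text tells. Its arguments: {"type":"object","properties":{"deltas":{"type":"string"}},"required":["deltas"]}

```bash
mkdir -p pics
cat > h.py <<'E'
import numpy as np, cv2
from cell import ctrl, imaging, models
def K(p):
    h=p["color"].shape[0]; f=h/2/np.tan(np.radians(p["vfov"])/2); return f,p["cx"],p["cy"]
def world(p,uv,z=None):
    f,cx,cy=K(p); u,v=uv; E=np.array(p["extrinsics"])
    d=np.array([(u-cx)/f,(v-cy)/f,1.])
    if z is None:
        r=p["range_z"][int(round(v)),int(round(u))]; return (E@np.append(d*r,1))[:3]
    D=E[:3,:3]@d; o=E[:3,3]; return o+D*(z-o[2])/D[2]
def pix(p,X):
    f,cx,cy=K(p); c=np.linalg.inv(np.array(p["extrinsics"]))@np.append(X,1); return c[:2]/c[2]*f+[cx,cy]
def save(p,n,crop=None,s=1):
    im=p["color"][:,:,::-1]
    if crop: a,b,c,d=crop; im=im[b:d,a:c]
    im=cv2.resize(im,None,fx=s,fy=s,interpolation=cv2.INTER_CUBIC); cv2.imwrite("pics/"+n,im)
E
python3 - <<'E'
from h import *
np.set_printoptions(precision=1,suppress=True)
s=ctrl.read_state(); print(s)
for n in("top","scene"):
    p=imaging.get_image(n); save(p,n+"0.png",None,1.5); print(n,p["vfov"],p["cx"],p["cy"],np.array(p["extrinsics"]))
    for t in("red_tube","red_tube_mid","line","blue_tube_mid","reading_pad","timer","marker"):
        for r in models.landmark_of(p,t)[:4]: print(t,r, world(p,r["point"]) )
E
```

```text
{'clock': 0.0, 'qpos': array([-1.2,  0.6,  0. ,  1.5, -0. ,  1. , -0. ]), 'qd': array([ 0.,  0.,  0., -0., -0.,  0., -0.]), 'tau': array([  0. , -56.3,   1.2, -19.3,   0. ,   0. ,  -0. ]), 'eef_pos': array([279.9, 585.9, 230.4]), 'tool_rot': array([-3.1, -0. ,  2.7]), 'force': array([-0.4, -1. ,  0.3]), 'torque': array([-0.,  0.,  0.]), 'width': 85.57129684358786}
top 48.62377710354454 253.24104900458897 195.25161542287768 [[  0.   -1.    0.1 411.6]
 [ -1.   -0.    0.  -82.2]
 [ -0.   -0.1  -1.  894. ]
 [  0.    0.    0.    1. ]]
red_tube {'point': [243.4, 162.5], 'score': 0.86} [610.9 -41.9  22.6]
red_tube {'point': [199.1, 167.4], 'score': 0.69} [601.9  52.5  13. ]
red_tube {'point': [205.0, 253.3], 'score': 0.69} [421.3  34.3  17.4]
red_tube {'point': [338.6, 281.8], 'score': 0.67} [ 366.6 -239.8    3.1]
red_tube_mid {'point': [239.8, 172.4], 'score': 0.93} [589.9 -34.6  21.4]
red_tube_mid {'point': [186.1, 175.3], 'score': 0.85} [585.2  80.2  10. ]
red_tube_mid {'point': [324.7, 266.2], 'score': 0.84} [ 398.1 -210.    15.9]
red_tube_mid {'point': [194.6, 242.2], 'score': 0.8} [44
[... 878 characters left out ...]
261.5], 'score': 0.87} [ 394.8 -200.3    5.1]
red_tube_mid {'point': [223.8, 168.0], 'score': 0.7} [588.6  75.6  12.2]
red_tube_mid {'point': [180.8, 195.4], 'score': 0.55} [436.9  56.5  15.3]
line {'point': [271.9, 204.5], 'score': 0.78} [ 562.3 -105.5    5.4]
line {'point': [322.9, 184.0], 'score': 0.39} [ 702.5 -141.3    9.7]
blue_tube_mid {'point': [289.7, 216.1], 'score': 0.82} [ 540.3 -174.5   21. ]
blue_tube_mid {'point': [271.5, 205.1], 'score': 0.45} [ 558.3 -107.8    7. ]
reading_pad {'point': [276.4, 205.5], 'score': 0.98} [ 565.9 -115.7    5.8]
timer {'point': [227.5, 219.0], 'score': 0.72} [447.2 -82.8  16.4]
marker {'point': [323.3, 179.9], 'score': 0.67} [ 715.6 -132.6   11.2]
```

View pics/top0.png

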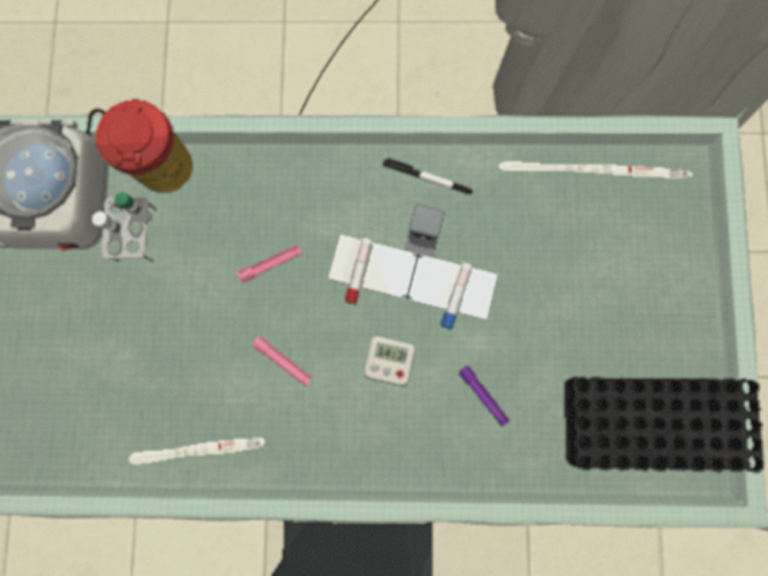

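View pics/scene0.png

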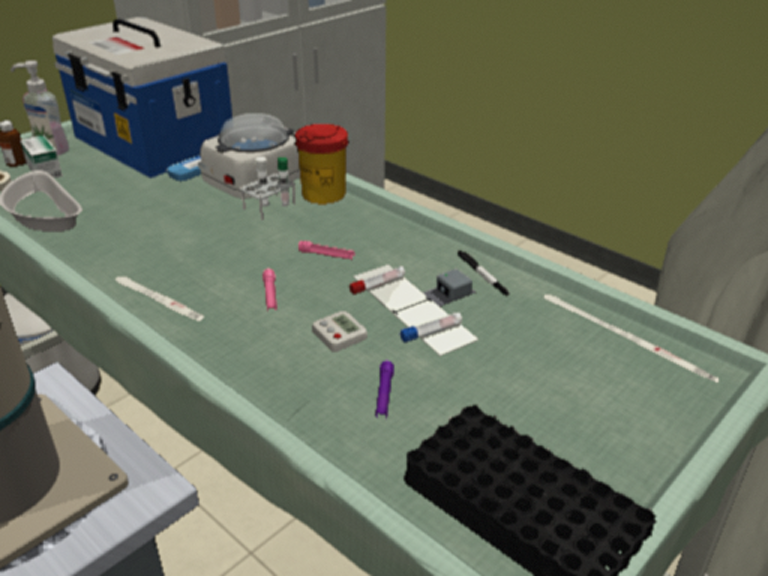

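Run:
```python
from h import *
p=imaging.get_image("top"); save(p,"top1.png",(160,90,360,290),4)
```

```text
(no output)
```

View pics/top1.png

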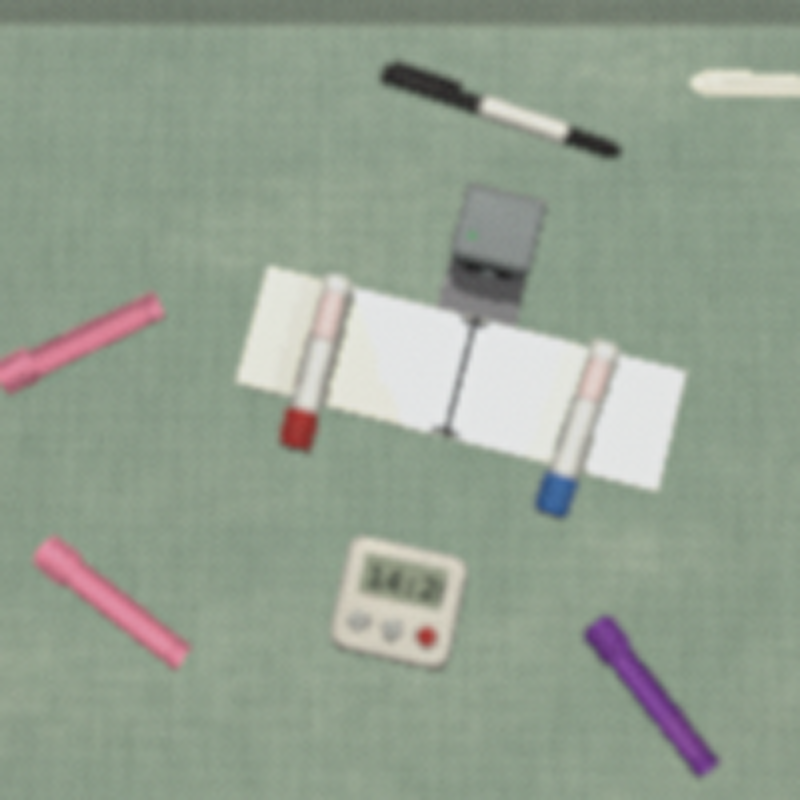

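The red-capped tube lies left of the line, with its base at top pixel (244,160) and its cap end at (234,202). The blue-capped tube is at about (303,196). Possible mix-ups are the two pink tubes at (180,175) and (187,241) and the purple one at (323,264). None of them is on the pad. The red-capped tube on the pad, crop (320,360), is the one to move. Next I'll measure it.

Run:
```python
from h import *
np.set_printoptions(precision=1,suppress=True)
p=imaging.get_image("top")
o=lambda u,v:(160+u/4-.375,90+v/4-.375)
for n,c,z in[("lineR",(477,321),6),("lineN",(446,432),6),("c1",(270,266),6),("c2",(686,370),6),("c3",(658,490),6),("c4",(238,384),6),
 ("rbase",(338,280),14),("rcap",(297,448),14),("bbase",(604,345),14),("bcap",(551,514),14)]:
    print(n,world(p,o(*c),z))
C=np.array([world(p,o(*c),6)[:2] for c in[(270,266),(686,370),(658,490),(238,384)]])
print(C.mean(0)); d=C[1]-C[0]+C[2]-C[3]; print(np.degrees(np.arctan2(d[1],d[0])), np.linalg.norm(d)/2)
# points by depth above table around tubes
f,cx,cy=K(p);E=np.array(p["extrinsics"]);v,u=np.mgrid[:384,:512];r=p["range_z"]
P=np.stack([(u-cx)/f*r,(v-cy)/f*r,r,np.ones_like(r)],-1)@E.T
P=P[...,:3]
hsv=cv2.cvtColor(p["color"],cv2.COLOR_RGB2HSV)
m=(hsv[...,1]>150)&((hsv[...,0]<8)|(hsv[...,0]>172))
m[:190]=0;m[215:]=0;m[:,:225]=0;m[:,250:]=0
print("redcap",m.sum(),P[m].mean(0))
s=ctrl.read_state();print(repr(s["tool_rot"]),s["tool_rot"][2]*57.2958)
w=imaging.get_image("wrist");save(w,"w0.png",None,1.5)
```

```text
lineR [ 599.2 -116.9    6. ]
lineN [ 539.3 -100.7    6. ]
c1 [628.5  -6.    6. ]
c2 [ 573.5 -227.4    6. ]
c3 [ 509.6 -211.8    6. ]
c4 [564.2   9.8   6. ]
rbase [619.1 -42.9  14. ]
rcap [529.1 -22.8  14. ]
bbase [ 585.1 -183.3   14. ]
bcap [ 495.7 -155.1   14. ]
[ 568.9 -108.8]
-103.89160695869025 228.13065013623205
redcap 46 [535.4 -24.9  41.9]
array([ 3.1, -0. ,  2.7]) 154.45774473497178
```

View pics/w0.png

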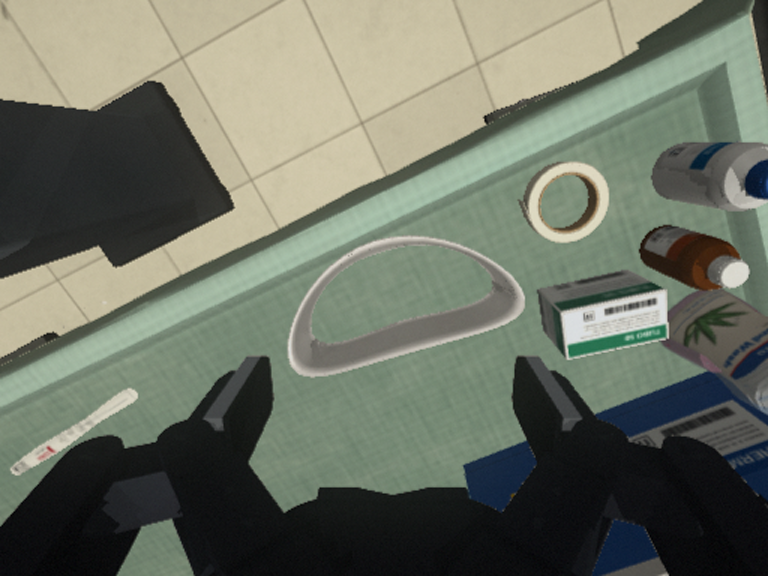

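drive_tool:
  deltas: "-0.043 -0.0335 0 6.5 0.02; -0.086 -0.067 0 13 0.02; -0.129 -0.1005 0 19.5 0.02; -0.172 -0.134 0 26 0.02; -0.215 -0.1675 0 32.5 0.02; -0.258 -0.201 0 39 0.02; -0.301 -0.2345 0 45.5 0.02; -0.344 -0.268 0 52 0.02; -0.387 -0.3015 0 58.5 0.02; -0.43 -0.335 0 65 0.02; -0.48 -0.37 0 72 0.02; -0.516 -0.402 0 78.5 0.02"

```text
clock: 2.45
eef_pos: [573.8, -1.1, 231.6]
tool_rot: [3.14, 0.0, 1.321]
force: [0.9, 0.6, -0.7]
width: 20.0
```

Run:
```python
from h import *
np.set_printoptions(precision=3,suppress=True)
s=ctrl.read_state();print(s["eef_pos"],s["tool_rot"],s["force"],s["width"],s["clock"],s["qpos"])
w=imaging.get_image("wrist");save(w,"w1.png",None,1.5)
print(w["vfov"],np.array(w["extrinsics"]))
for t in("red_tube","red_tube_mid","line","blue_tube_mid"):
    for r in models.landmark_of(w,t)[:2]: print(t,r, world(w,r["point"],14 if "tube" in t else 6) )
```

```text
[573.78   -1.11  231.569] [3.14  0.    1.321] [ 0.859  0.628 -0.74 ] 20.0177054096633 2.45 [-0.326  0.55   0.434  1.745 -0.282  0.907 -0.024]
69.44137771596267 [[  0.969  -0.236  -0.075 593.12 ]
 [ -0.248  -0.923  -0.295  74.632]
 [  0.001   0.305  -0.952 374.144]
 [  0.      0.      0.      1.   ]]
red_tube {'point': [278.0, 114.0], 'score': 0.91} [608.989  50.321  14.   ]
red_tube {'point': [143.9, 161.6], 'score': 0.85} [422.594  34.884  14.   ]
red_tube_mid {'point': [151.9, 133.6], 'score': 0.79} [446.263  66.765  14.   ]
red_tube_mid {'point': [257.4, 89.4], 'score': 0.78} [591.227  85.072  14.   ]
line {'point': [279.9, 230.2], 'score': 0.89} [ 573.955 -111.989    6.   ]
blue_tube_mid {'point': [273.7, 269.4], 'score': 0.81} [ 550.373 -169.346   14.   ]
```

View pics/w1.png

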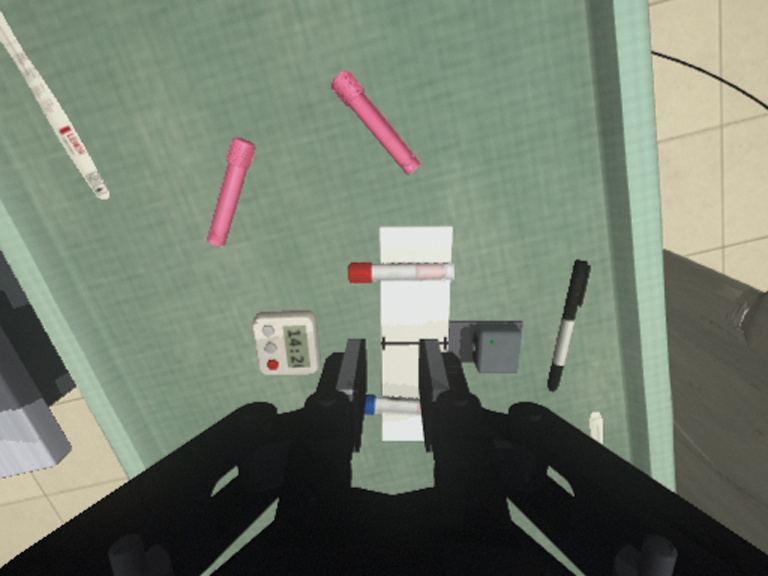

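The wrist view shows the red-capped tube across the pad at rows near 271, from cap (349,272) to base (454,271). The line is at row 344, the blue tube at row 405, and the tool is well aligned with the pad.

```bash
cat >> h.py <<'E'
def wm(p,pts,s=1.5):
    return {n:world(p,((u+.5)/s-.5,(v+.5)/s-.5),z) for n,u,v,z in pts}
E
python3 - <<'E'
from h import *
np.set_printoptions(precision=1,suppress=True)
w=imaging.get_image("wrist")
for k,x in wm(w,[("lineL",382,344,6),("lineR",448,344,6),("p1",379,227,6),("p2",452,226,6),("base",454,271,14),("cap",349,272,14),("p3",383,441,6)]).items(): print(k,x)
save(w,"w2.png",(210,140,320,300),3.7)
E
```

```text
lineL [536.8 -97.4   6. ]
lineR [ 599.3 -113.     6. ]
p1 [563.   14.9   6. ]
p2 [626.3  -0.    6. ]
base [619.1 -38.9  14. ]
cap [527.  -16.9  14. ]
p3 [ 509.4 -207.6    6. ]
```

View pics/w2.png

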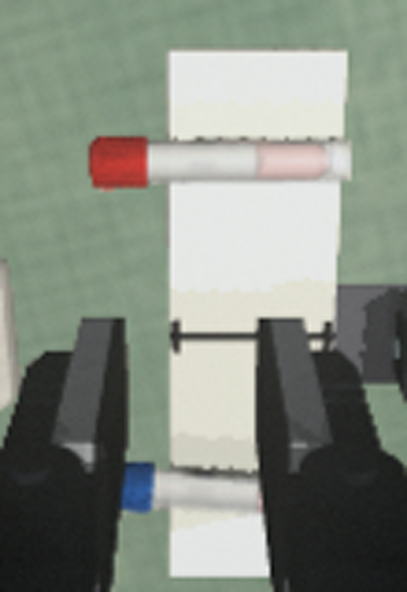

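drive_tool:
  deltas: "-0.01 0.008 0.02 0 0.02; -0.021 0.0167 0.05 0 0.02; -0.021 0.0167 0.09 0 0.02; -0.021 0.0167 0.13 0 0.02; -0.021 0.0167 0.16 0 0.02; -0.021 0.0167 0.18 0 0.02; -0.021 0.0167 0.195 0 0.02; -0.021 0.0167 0.195 0 0.02; -0.021 0.0167 0.195 0 0.02"

```text
clock: 3.88
eef_pos: [584.1, -23.2, 36.8]
tool_rot: [3.141, -0.0, 1.326]
force: [0.2, 0.8, 0.2]
width: 19.8
```

Run:
```python
from h import *
np.set_printoptions(precision=3,suppress=True)
s=ctrl.read_state();print(s["eef_pos"],s["tool_rot"],s["force"],s["width"],s["clock"])
w=imaging.get_image("wrist");save(w,"w3.png",None,1.5)
w=imaging.get_image("scene");save(w,"s3.png",(200,110,340,230),5.5)
```

```text
[584.067 -23.22   36.764] [ 3.141 -0.     1.326] [0.173 0.784 0.204] 19.759337367179256 3.875
```

View pics/w3.png

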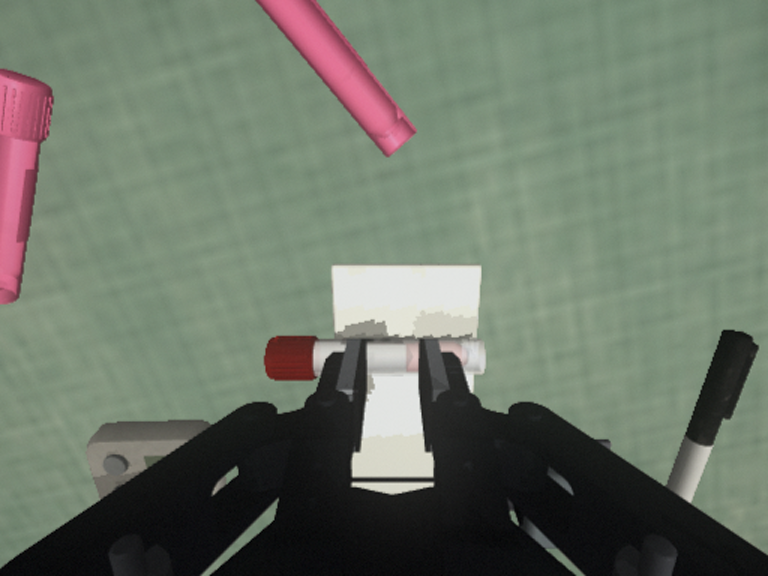

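View pics/s3.png

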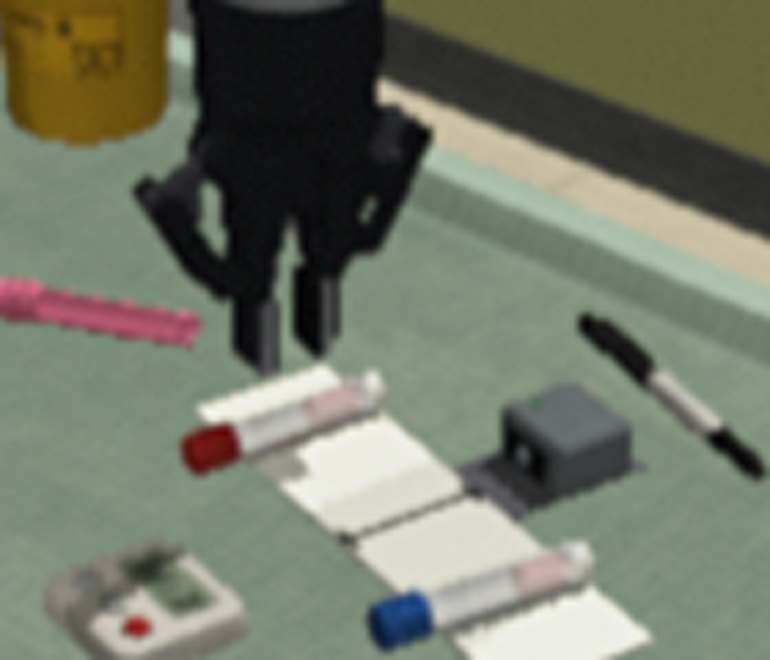

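The gripper hovers above the red tube, which spans (265,358) to (484,356), and the line is at row 479. I'll refine the offset from here.

```bash
cat >> h.py <<'E'
def rel(x):
    # tool-frame-parallel coords relative to TCP: along +pad y (tool x), pad x (tool y)
    s=ctrl.read_state(); y=s["tool_rot"][2]; d=np.array(x[:2])-s["eef_pos"][:2]
    return np.array([d@[np.cos(y),np.sin(y)], d@[np.sin(y),-np.cos(y)]])
E
python3 - <<'E'
from h import *
np.set_printoptions(precision=1,suppress=True)
w=imaging.get_image("wrist")
s=ctrl.read_state();print(s["eef_pos"],s["force"],s["clock"])
for k,x in wm(w,[("line",392,479,6),("base",484,356,14),("cap",265,358,14),("p1",332,266,6),("p2",481,266,6)]).items(): print(k,x,rel(x))
print(pix(w,np.append(s["eef_pos"][:2],22))*1.5)
E
```

```text
[584.3 -23.1  37.2] [ 1.1 -0.2  0.6] 4.025
line [ 563.4 -106.4    6. ] [-85.9  -0. ]
base [621.5 -43.3  14. ] [-10.6  41. ]
cap [526.7 -20.5  14. ] [-11.4 -56.5]
p1 [566.1  11.1   6. ] [ 28.8 -26. ]
p2 [628.8  -4.6   6. ] [28.7 38.8]
[391.6 342.3]
```

drive_tool:
  deltas: "-0.005 0 0.003 0 0.02; -0.005 0 0.008 0 0.02; -0.005 0 0.012 0 0.02; -0.005 0 0.013 0 0.02; -0.005 0 0.013 0 0.02"

```text
clock: 4.65
eef_pos: [582.3, -27.9, 23.1]
tool_rot: [-3.141, 0.0, 1.326]
force: [0.0, 0.4, -0.2]
width: 19.7
```

drive_tool:
  deltas: "0 0 0.0005 0 0.02; 0 0 0.001 0 0.02; 0 0 0.001 0 0.02"

```text
clock: 5.03
eef_pos: [582.3, -27.9, 22.3]
tool_rot: [-3.142, -0.0, 1.326]
force: [0.2, -0.1, -0.4]
width: 20.1
```

drive_tool:
  deltas: "0 0 0.0005 0 0.02; 0 0 0.001 0 0.02; 0 0 0.001 0 0.02"

```text
clock: 5.4
eef_pos: [582.5, -28.0, 22.0]
tool_rot: [3.141, -0.0, 1.326]
force: [-1.6, 0.6, 6.6]
width: 19.8
```

drive_tool:
  deltas: "0 0 -0.0004 0 0.02; -0.002 0 -0.0004 0 0.02; -0.005 0 -0.0004 0 0.02; -0.008 0 -0.0004 0 0.02; -0.01 0 -0.0004 0 0.02; -0.01 0 -0.0004 0 0.02"

```text
clock: 6.15
eef_pos: [580.0, -38.1, 22.1]
tool_rot: [3.141, 0.0, 1.325]
force: [-0.4, 0.5, 5.2]
width: 19.9
```

Run:
```python
from h import *
np.set_printoptions(precision=2,suppress=True)
w=imaging.get_image("wrist");save(w,"w4.png",None,1.5)
s=ctrl.read_state();print(s["eef_pos"],s["force"],s["clock"])
```

```text
[580.03 -38.09  22.07] [-1.13 -0.    5.35] 6.2
```

View pics/w4.png

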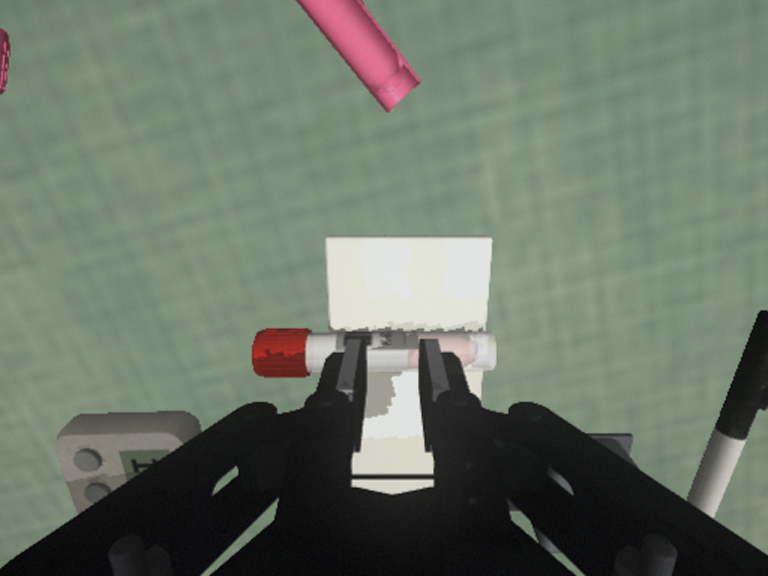

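The tube is rolling: its row band is 330–375, the label has turned, and it is straight. I'll ease the pressure a little and continue.

drive_tool:
  deltas: "-0.002 0 -0.0003 0 0.02; -0.005 0 -0.0003 0 0.02; -0.008 0 -0.0003 0 0.02; -0.011 0 -0.0003 0 0.02; -0.014 0 -0.0003 0 0.02; -0.014 0 -0.0003 0 0.02"

```text
clock: 6.95
eef_pos: [576.6, -51.9, 22.1]
tool_rot: [3.141, 0.0, 1.325]
force: [-0.1, -0.3, 4.2]
width: 19.9
```

Run:
```python
from h import *
np.set_printoptions(precision=2,suppress=True)
w=imaging.get_image("wrist");save(w,"w5.png",None,1.5)
s=ctrl.read_state();print(s["eef_pos"],s["force"],s["clock"])
```

```text
[576.71 -51.68  22.07] [0.31 0.41 4.75] 7.0
```

View pics/w5.png

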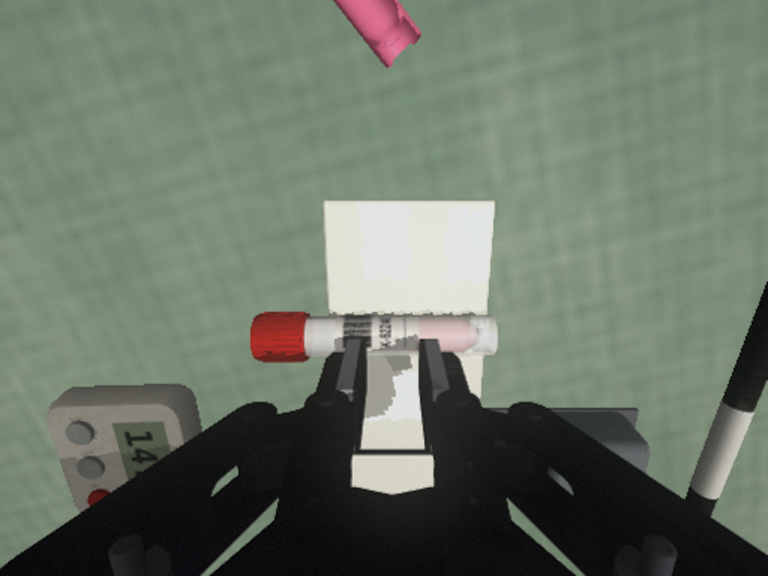

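The tube axis is at row 337, near the rear edge of the tips, so this stroke is finished. I'll lift and measure.

drive_tool:
  deltas: "0 0 -0.002 0 0.02; 0 0 -0.01 0 0.02; 0.006 0 -0.014 0 0.02; 0.012 0 -0.014 0 0.02; 0.012 0 -0.014 0 0.02"

```text
clock: 7.62
eef_pos: [579.6, -38.3, 35.9]
tool_rot: [-3.141, -0.001, 1.327]
force: [-0.5, -0.1, -0.7]
width: 20.0
```

Run:
```python
from h import *
np.set_printoptions(precision=2,suppress=True)
w=imaging.get_image("wrist");save(w,"w6.png",None,1.5)
s=ctrl.read_state();print(s["eef_pos"],s["force"],s["clock"])
```

```text
[579.39 -38.93  35.85] [ 0.44  0.38 -0.02] 7.675
```

View pics/w6.png

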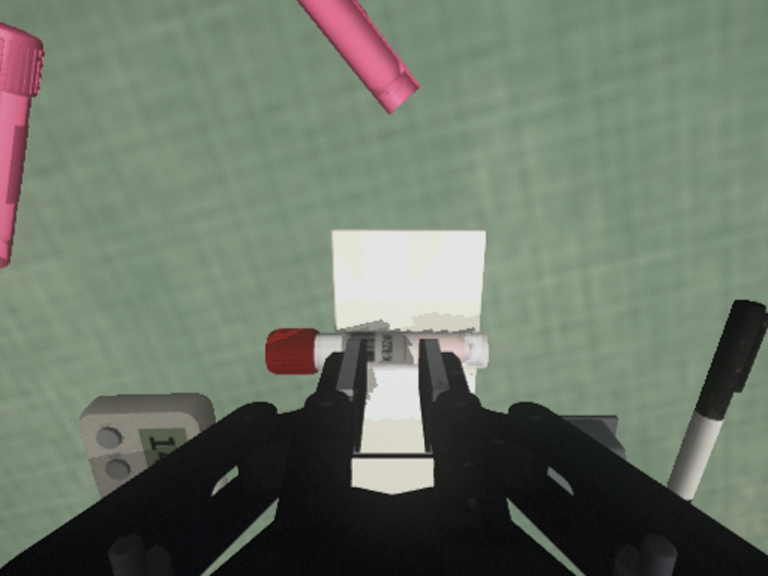

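Run:
```python
from h import *
np.set_printoptions(precision=1,suppress=True)
w=imaging.get_image("wrist")
for k,x in wm(w,[("line",392,456,6),("base",488,350,14),("cap",266,351,14)]).items(): print(k,x,rel(x))
```

```text
line [ 562.3 -107.1    6. ] [-69.8  -0.1]
base [618.6 -55.8  14. ] [-6.4 42.1]
cap [523.9 -32.6  14. ] [ -6.9 -55.4]
```

drive_tool:
  deltas: "0.0015 0 0.008 0 0.02; 0.0015 0 0.0125 0 0.02; 0.0015 0 0.0138 0 0.02; -0.0005 0 0.0138 0 0.02; -0.0035 0 0.0138 0 0.02; -0.0075 0 0.0138 0 0.02; -0.0115 0 0.0138 0 0.02; -0.0155 0 0.0138 0 0.02; -0.0195 0 0.0138 0 0.02; -0.0235 0 0.0138 0 0.02; -0.0275 0 0.0138 0 0.02; -0.0305 0 0.0138 0 0.02"

```text
clock: 9.22
eef_pos: [572.2, -69.7, 22.1]
tool_rot: [3.141, 0.0, 1.325]
force: [-0.6, -0.2, 0.8]
width: 19.9
```

drive_tool:
  deltas: "0 0 0 0 0.02; 0 0 -0.002 0 0.02; 0 0 -0.01 0 0.02; 0.008 0 -0.0138 0 0.02; 0.016 0 -0.0138 0 0.02; 0.016 0 -0.0138 0 0.02"

```text
clock: 9.98
eef_pos: [576.2, -52.0, 35.9]
tool_rot: [-3.141, -0.001, 1.328]
force: [-0.5, -0.6, -0.2]
width: 20.4
```

Run:
```python
from h import *
np.set_printoptions(precision=2,suppress=True)
w=imaging.get_image("wrist");save(w,"w7.png",None,1.5)
s=ctrl.read_state();print(s["eef_pos"],s["force"],s["clock"])
```

```text
[575.98 -52.74  35.87] [0.27 0.53 0.39] 10.025
```

View pics/w7.png

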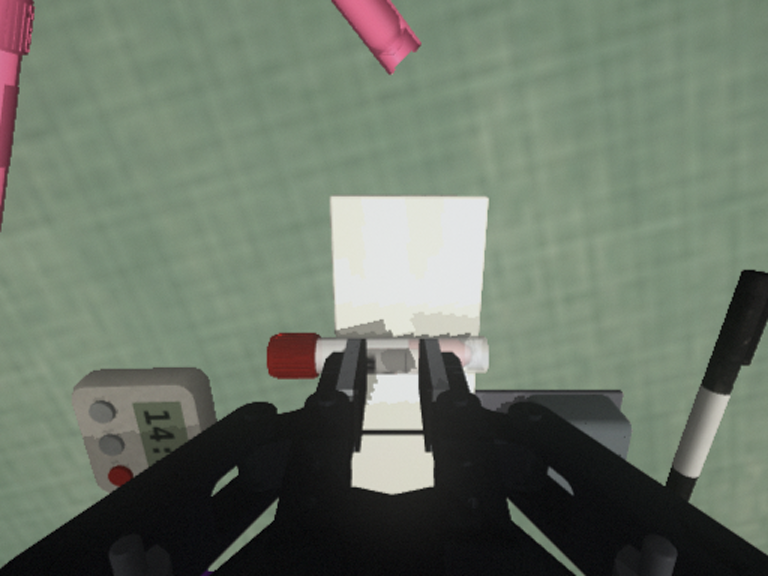

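Run:
```python
from h import *
np.set_printoptions(precision=1,suppress=True)
w=imaging.get_image("wrist")
for k,x in wm(w,[("line",392,432,6),("base",488,355,14),("cap",267,356,14)]).items(): print(k,x,rel(x))
```

```text
line [ 562.4 -107.     6. ] [-55.3  -0. ]
base [614.8 -72.   14. ] [-8.7 42.3]
cap [520. -49.  14.] [ -9.2 -55.2]
```

drive_tool:
  deltas: "-0.0005 0 0.008 0 0.02; -0.0005 0 0.0125 0 0.02; -0.0005 0 0.0139 0 0.02; -0.0025 0 0.0139 0 0.02; -0.0055 0 0.0139 0 0.02; -0.0095 0 0.0139 0 0.02; -0.0135 0 0.0139 0 0.02; -0.0175 0 0.0139 0 0.02; -0.0215 0 0.0139 0 0.02; -0.0255 0 0.0139 0 0.02; -0.0295 0 0.0139 0 0.02; -0.0325 0 0.0139 0 0.02"

```text
clock: 11.58
eef_pos: [568.0, -85.7, 21.9]
tool_rot: [3.141, 0.0, 1.325]
force: [-1.1, -0.2, 2.0]
width: 20.1
```

drive_tool:
  deltas: "0 0 0 0 0.02; 0 0 -0.002 0 0.02; 0 0 -0.01 0 0.02; 0.008 0 -0.0139 0 0.02; 0.016 0 -0.0139 0 0.02; 0.016 0 -0.0139 0 0.02"

```text
clock: 12.32
eef_pos: [572.2, -68.0, 35.9]
tool_rot: [-3.142, -0.001, 1.328]
force: [-0.4, -0.3, 0.0]
width: 19.7
```

Run:
```python
from h import *
np.set_printoptions(precision=2,suppress=True)
w=imaging.get_image("wrist");save(w,"w8.png",None,1.5)
s=ctrl.read_state();print(s["eef_pos"],s["force"],s["clock"])
```

```text
[572.   -68.81  35.89] [ 0.37  0.12 -0.27] 12.375
```

View pics/w8.png

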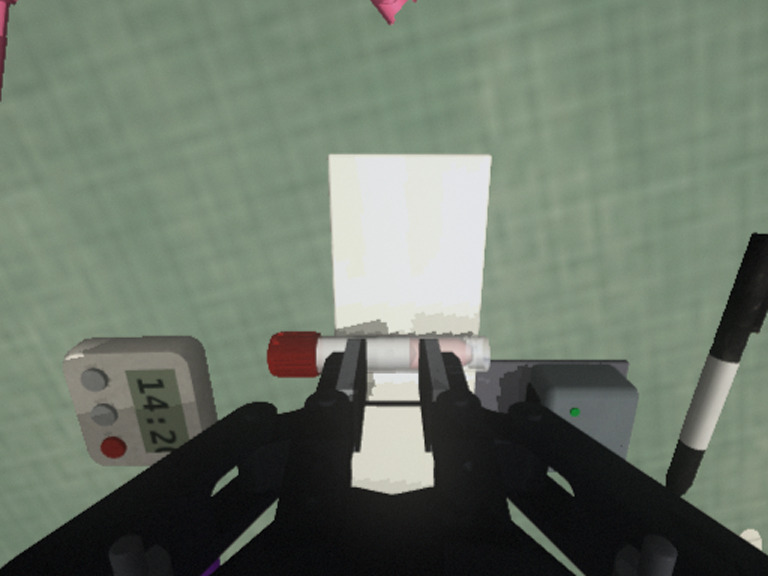

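Run:
```python
from h import *
np.set_printoptions(precision=1,suppress=True)
w=imaging.get_image("wrist")
for k,x in wm(w,[("line",392,402,6),("base",489,354,14),("cap",267,354,14)]).items(): print(k,x,rel(x))
```

```text
line [ 562.6 -106.4    6. ] [-38.1  -0. ]
base [611.3 -87.7  14. ] [-8.2 42.7]
cap [516.4 -64.   14. ] [ -8.2 -55.1]
```

drive_tool:
  deltas: "0 0 0.008 0 0.02; 0 0 0.0125 0 0.02; 0 0 0.0139 0 0.02; -0.002 0 0.0139 0 0.02; -0.005 0 0.0139 0 0.02; -0.009 0 0.0139 0 0.02; -0.013 0 0.0139 0 0.02; -0.017 0 0.0139 0 0.02; -0.021 0 0.0139 0 0.02; -0.025 0 0.0139 0 0.02; -0.029 0 0.0139 0 0.02; -0.032 0 0.0139 0 0.02"

```text
clock: 13.92
eef_pos: [564.1, -101.2, 22.0]
tool_rot: [3.141, 0.0, 1.325]
force: [-0.8, 0.3, 2.5]
width: 19.7
```

drive_tool:
  deltas: "0 0 0 0 0.02; 0 0 -0.002 0 0.02; 0 0 -0.01 0 0.02; 0.008 0 -0.0139 0 0.02; 0.016 0 -0.0139 0 0.02; 0.016 0 -0.0139 0 0.02"

```text
clock: 14.68
eef_pos: [568.4, -83.5, 36.0]
tool_rot: [-3.141, -0.001, 1.328]
force: [0.2, 0.0, -0.3]
width: 20.2
```

Run:
```python
from h import *
np.set_printoptions(precision=2,suppress=True)
w=imaging.get_image("wrist");save(w,"w9.png",None,1.5)
s=ctrl.read_state();print(s["eef_pos"],s["force"],s["clock"])
```

```text
[568.1  -84.32  35.86] [-0.24 -0.13  0.24] 14.725
```

View pics/w9.png

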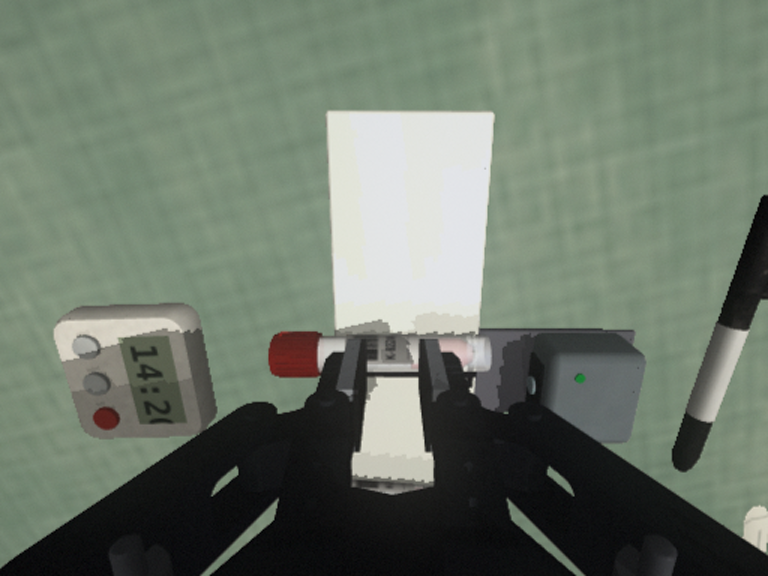

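Run:
```python
from h import *
np.set_printoptions(precision=1,suppress=True)
w=imaging.get_image("wrist")
for k,x in wm(w,[("line",392,373,6),("base",491,354,14),("cap",269,354,14),("blueedge",420,484,14)]).items(): print(k,x,rel(x))
p=imaging.get_image("top");save(p,"t9.png",(220,150,320,225),8)
```

```text
line [ 562.5 -106.6    6. ] [-22.3  -0. ]
base [ 608.3 -103.4   14. ] [-8.1 43.6]
cap [513.4 -79.8  14. ] [ -8.2 -54.2]
blueedge [ 562.1 -165.4   14. ] [-79.5  13.8]
```

View pics/t9.png

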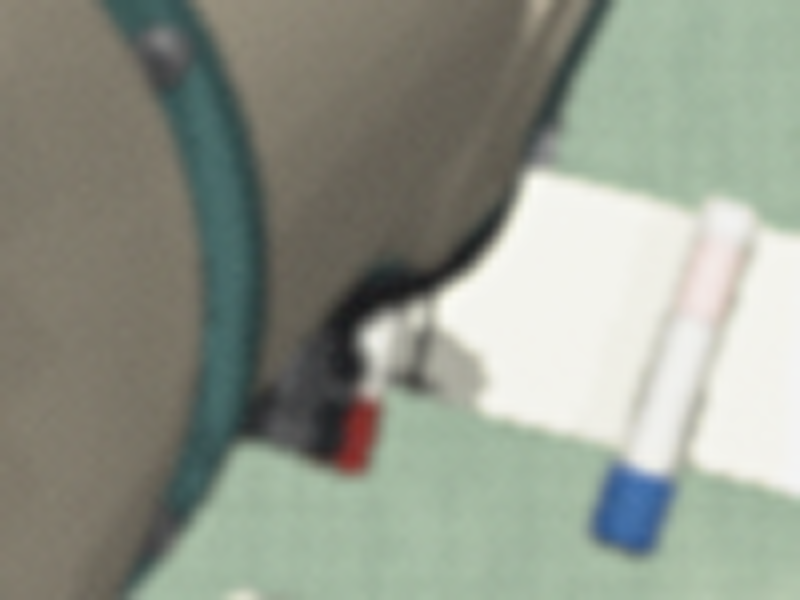

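The red cap is at (355,435), the line at (425,340), and the blue tube is undisturbed. The remaining distance is about 14 mm, so the next tip stroke is 28 mm.

drive_tool:
  deltas: "0 0 0.008 0 0.02; 0 0 0.0125 0 0.02; 0 0 0.0139 0 0.02; -0.002 0 0.0139 0 0.02; -0.005 0 0.0139 0 0.02; -0.009 0 0.0139 0 0.02; -0.013 0 0.0139 0 0.02; -0.017 0 0.0139 0 0.02; -0.021 0 0.0139 0 0.02; -0.025 0 0.0139 0 0.02; -0.0275 0 0.0139 0 0.02; -0.028 0 0.0139 0 0.02"

```text
clock: 16.32
eef_pos: [561.1, -112.7, 22.1]
tool_rot: [-3.141, 0.0, 1.325]
force: [-2.4, 0.3, 4.4]
width: 19.8
```

drive_tool:
  deltas: "0 0 0 0 0.02; 0 0 -0.002 0 0.02; 0 0 -0.01 0 0.02; 0.01 0 -0.04 0 0.02; 0.03 0 -0.07 0 0.02; 0.06 0 -0.1 0 0.02; 0.09 0 -0.13 0 0.02; 0.12 0 -0.15 0 0.02; 0.14 0 -0.17 0 0.02; 0.14 0 -0.17 0 0.02"

```text
clock: 17.58
eef_pos: [596.8, 25.6, 193.6]
tool_rot: [3.138, -0.002, 1.329]
force: [0.1, -0.1, 0.5]
width: 20.1
```

Run:
```python
from h import *
np.set_printoptions(precision=2,suppress=True)
w=imaging.get_image("wrist");save(w,"w10.png",None,1.5)
p=imaging.get_image("top");save(p,"t10.png",(200,100,340,250),4)
s=ctrl.read_state();print(s["eef_pos"],s["force"],s["clock"])
```

```text
[594.78  22.6  191.83] [-0.02 -0.53 -0.7 ] 17.675
```

View pics/w10.png

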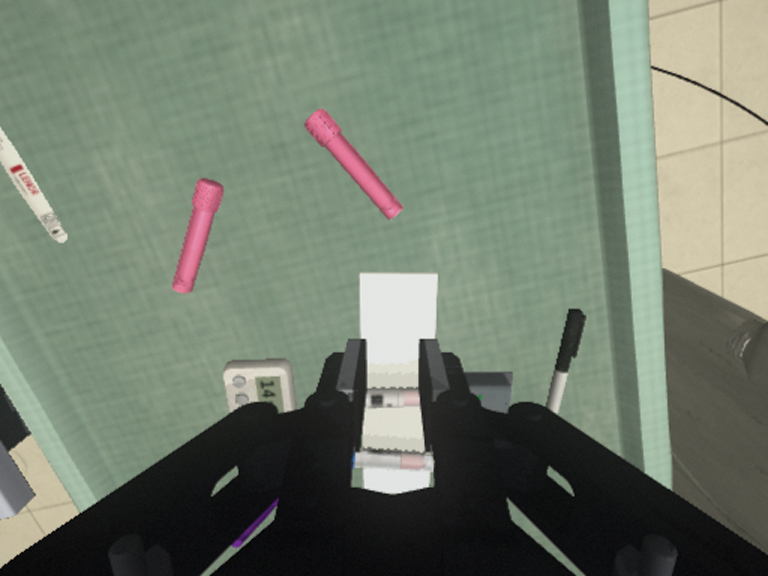

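View pics/t10.png

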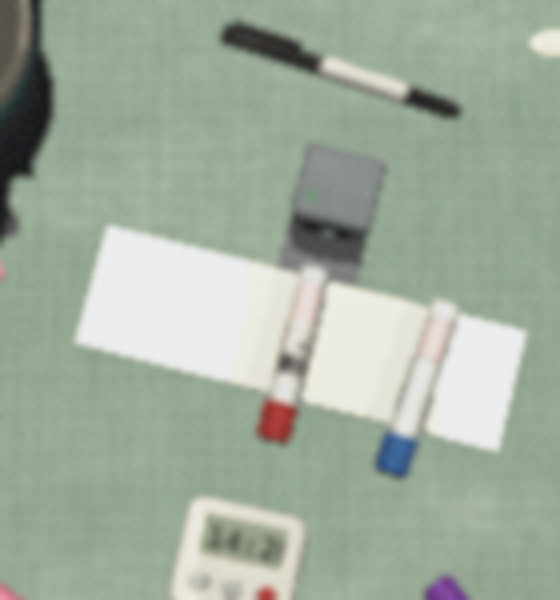

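Run:
```python
from h import *
np.set_printoptions(precision=2,suppress=True)
p=imaging.get_image("top")
im=p["color"].astype(int)
o=lambda u,v:(200+u/4-.375,100+v/4-.375)
# line frame from pad corners (this crop) and earlier line ends
L=[world(p,o(317,281),6),world(p,o(286,392),6)]
C=[world(p,o(*c),6) for c in[(110,226),(526,331),(499,451),(76,344)]]
c1=(L[0]+L[1])/2;c2=np.mean(C,0); print("line",c1,"pad",c2)
d=C[1]-C[0]+C[2]-C[3]; t=np.arctan2(d[1],d[0])+np.pi/2
xa=np.array([np.cos(t),np.sin(t),0]);ya=np.array([-xa[1],xa[0],0])
l=L[0]-L[1];print("yaw pad/line",t,np.arctan2(l[1],l[0]))
b=world(p,o(313,266),14);k=world(p,o(276,441),14);a=(b-k)/np.linalg.norm(b-k)
m=b-37*a;print("len",np.linalg.norm(b-k),"yaw",np.arctan2(a[1],a[0]))
for c in(c1,c2):print("x,y",(m-c)@xa,(m-c)@ya)
print(K(p)[0],pix(p,c2+[0,0,0]),pix(p,c2+xa*-33)*1)
# edges of the tube across several stations along pad y, by grey profile
for sx in(-30,-25,-15,-5,5,15,25):
    q=[];ys=np.arange(-25,25.1,.5)
    for yy in ys:
        u,v=pix(p,c2+xa*sx+ya*yy+[0,0,8]); q.append(cv2.getRectSubPix(p["color"],(1,1),(float(u),float(v)))[0,0].astype(int).sum()//3)
    print(sx,q[20:80:2])
w=imaging.get_image("wrist");save(w,"w11.png",(225,230,300,340),7)
for kk,x in wm(w,[("redL",370,399,14),("redR",416,398,14),("p1",360,273,6),("p2",437,273,6),("blue",380,460,14)]).items(): print(kk,x,rel(x))
```

```text
line [ 569.25 -108.82    6.  ] pad [ 568.67 -108.69    6.  ]
yaw pad/line -0.2438572117492459 -0.2643169805190611
len 95.08191943179791 yaw -0.20107571934817
x,y -0.3796467622086992 1.6940655645879432
x,y 0.21646887070452625 1.7082806833019688
424.997717341873 [274.96 183.95] [271.12 198.89]
-30 [np.int64(231), np.int64(232), np.int64(231), np.int64(231), np.int64(226), np.int64(221), np.int64(209), np.int64(193), np.int64(179), np.int64(174), np.int64(176), np.int64(188), np.int64(200), np.int64(209), np.int64(217), np.int64(219), np.int64(222), np.int64(221), np.int64(221), np.int64(219), np.int64(215), np.int64(210), np.int64(205), np.int64(202), np.int64(203), np.int64(206), np.int64(212), np.int64(218), np.int64(220), np.int64(221)]
-25 [np.int64(232), np.int64(232), np.int64(232), np.int64(231), np.int64(229), np.int64(220), np.int64(205), np.int64(190), np.int64(175), np.int64(164), np.int64(171), np.int64(180), np.int64(192), np.int64(203), np.int64(209), np.int64(214), np.int64(217), np.int64(219), np.int64(219), np.int64(217), np.int64(212), np.int64(204), np.int64(196), np
[... 1901 characters left out ...]
 np.int64(224)]
25 [np.int64(232), np.int64(233), np.int64(234), np.int64(234), np.int64(234), np.int64(232), np.int64(229), np.int64(217), np.int64(202), np.int64(190), np.int64(181), np.int64(179), np.int64(190), np.int64(200), np.int64(209), np.int64(217), np.int64(220), np.int64(222), np.int64(221), np.int64(219), np.int64(215), np.int64(210), np.int64(206), np.int64(205), np.int64(206), np.int64(212), np.int64(217), np.int64(221), np.int64(225), np.int64(225)]
redL [ 541.78 -105.02   14.  ] [-135.82  -19.93]
redR [ 581.74 -114.     14.  ] [-134.76   21.02]
p1 [563.3    7.98   6.  ] [-20.99 -26.7 ]
p2 [624.85  -7.53   6.  ] [-20.98  36.78]
blue [ 533.62 -171.32   14.  ] [-202.11  -11.63]
```

View pics/w11.png

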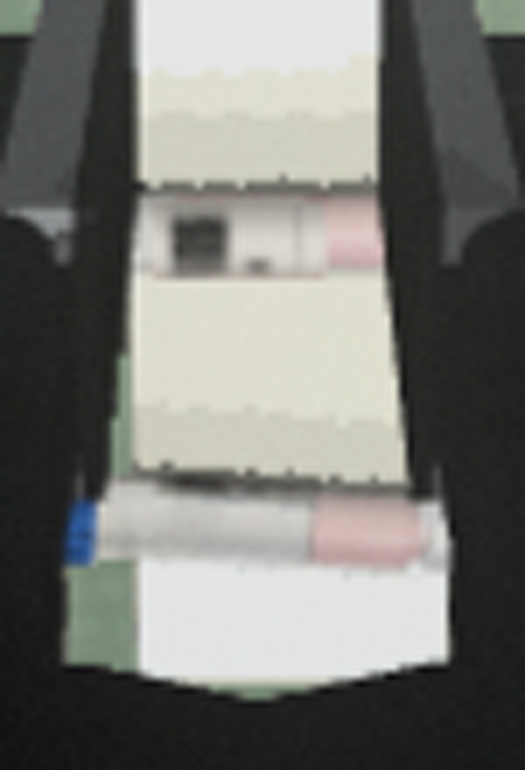

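Run:
```python
from h import *
np.set_printoptions(precision=2,suppress=True)
p=imaging.get_image("top")
o=lambda u,v:(160+u/4,90+v/4)
for t in("timer","marker","blue_tube_mid","red_tube_mid"):
    print(t,[(r["point"],round(r["score"],2)) for r in models.landmark_of(p,t)[:2]])
s=ctrl.read_state();print(s["eef_pos"],s["force"],s["clock"])
print(ctrl.finish_job())
```

```text
timer [([258.3, 237.5], 0.63)]
marker [([282.7, 114.2], 0.88)]
blue_tube_mid [([310.1, 177.6], 0.69), ([304.0, 191.8], 0.57)]
red_tube_mid [([273.3, 184.8], 0.9), ([324.0, 264.4], 0.86)]
[594.91  22.71 191.61] [ 0.14  0.12 -0.05] 18.025
the job is handed in; nothing more can be done
None
```

I rolled the red-capped tube onto the black line in five light strokes on its top, about 75 mm or 1½ turns in all, then raised and withdrew the arm and handed the job in at about 18 s. No verdict was reported.

**Final position:** My last checks put the tube on the line. The top camera showed its axis 1.7 mm off the middle of the line. The wrist camera showed about 0.7 mm, so the two disagree by about 1 mm. It lay about 0.05 rad off the line's direction, lengthwise within 1 mm of centre, with its base facing the reader.

**Other things:** The timer and marker were found within 1 px (about 2 mm) of where they lay. The blue tube looked unmoved in the pictures. For it the network gave two conflicting points: the lower-scored one was about 2 px from its first reading, and the higher-scored one was about 16 px away. I took the higher-scored one as a false report.

**Force:** The reading was once about 6.6 N at first touch and 4 to 5 N in parts of the strokes, above the suggested 1 to 3 N. The tube still rolled without dragging: each stroke moved it about half the fingertip travel.

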